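# Set the stop slide to its mid stop

## Task

Of the two stop slides on the steering-gear test bench, one is already latched at its mid stop and one is still all the way out with its stop pin up. With the fingertips, push the push plate of the one that is out inward past mid position until its stop pin drops, without ramming it against its inner end stop, then let go so that it springs back and stays latched against the pin at mid position. Do not pinch the plate, do not touch the pins, and leave the other slide, the loose parts and the jar alone.

Things in the scene. Friction and masses are not known exactly. Their poses are not given: they have to be found in the camera images.
- free_plate (a point): Push face of the slide that is out: a black upright plate 70 mm wide, 10 mm thick, lower edge 13 mm, upper edge 80 mm above the table. The point is mid-width on its front face, 60 mm above the table, and moves with the slide. x points level in the pushing direction (away from the robot, within 0.45 rad), y along the width, z up. The table is free for 70 mm in front of the face.
- free_unit: Fixed aluminium and steel unit that carries that slide; origin on the table, 135 mm from the push face when the slide is out; x is the pushing direction. 110 mm wide, rails 36 mm high from x -60 to 110 mm, bridge 56 mm high at x 0 to 40 mm holding the stop pin, spring tube at the rear to x 170 mm. Nothing but the pin is higher than the push plate.
- free_slide (a joint): Travel of that slide in m: 0 all the way out (start), 0.030 latched at mid, 0.052 against its inner end stop. It is sprung outward with about 5 N at 0 and 9 N at 0.052, and damped: it comes back within about half a second. Its pin drops once the slide is beyond about 0.031.
- free_pin (a joint): Stop pin of that slide in m: 0 up, resting on the bar; 0.010 fully dropped behind the bar's step. It is sprung down and drops by itself; it stays down.
- free_pin_top (a point): Top of that slide's stop pin: a dark round head of 22 mm diameter, 14 mm high, on the middle line of the unit, 155 mm in pushing direction from the push face when the slide is out; top 84 mm above the table when up, 74 mm when dropped. Not to be touched.
- set_plate (a point): The same point on the push face of the other, identical slide unit, which is already latched at mid. To be left alone.
- set_slide (a joint): Travel of the other slide in m, about 0.030 from the start and to be left there.
- set_pin (a joint): Stop pin of the other slide, 0.010 (dropped).
- set_pin_top (a point): Top of the other slide's stop pin head, the same 22 mm head, 74 mm above the table. Not to be touched.
- joint_end: Loose steel ball-joint end, lying: a 36 mm wide, 24 mm high round head with a 12 mm stud up to 46 mm and a shank reaching 67 mm along its x; origin under the head's centre. Leave alone.
- bushing: Loose brass bushing, standing ring 44 mm across, 30 mm high; origin under its centre. Leave alone.
- grease: Closed grey jar with black cap, 60 mm across, 70 mm high; origin under its centre. Leave alone.

How it is judged:
By the outcome, as a careful person would: the job done as asked, in the order asked, and still so for the second after the job is handed in, with the robot touching nothing.
It also fails if it takes over 37 s, if anything falls off the work surface, if the arm or the gripper's body presses on something with over 40 N, if the wrist force passes 120 N, or if a joint passes its speed limit or range.

## Robot

A 6-joint arm with a two-finger parallel gripper is mounted at the origin on the work surface. World frame = base frame: x ahead of the robot, y to its left, z up, the work surface at z = 0. Lengths are in m, angles in rad, forces in N, time in s.
With the tool pointing down it reaches from about 0.375 to 0.9 m from the base axis. Payload 3.1 kg.
Tool frame: the origin (TCP) lies at the very end of the fingers, on their centre line; the grasp point (between the pads) lies 19 mm behind it (robot.grip_depth is the distance from the TCP to the grasp point, in m); z points along the fingers, y is the direction in which the jaws open and shut (so a half turn about z gives the same grasp; the last joint's range is limited). The gripper opens to 87 mm and grips with 3 to 60 N. Pads are 19 mm wide; open, the fingers measure 117 mm over their backs; the gripper's body (75 mm by 190 mm) begins 51 mm behind the grasp point.
Start: joints at [1.087, 0.527, 1.433, -0, 1.181, -0.178], TCP at [0.188, 0.596, 0.223] pointing down, gripper open.
Joint ranges: [-3.08, 3.08], [-0.75, 2.2], [0.22, 2.44], [-1.43, 4.57], [0, 2.65], [-2.85, 2.85]. Speed limits (rad/s): [2.79, 2.79, 3.14, 3.14, 3.14, 3.14].

## Interface

Orientations are given as a unit quaternion [x, y, z, w].
In Python, from rig import robot gives the robot as it stands.
- The arm moves only by the tool drive_tool, never from a script. Its argument "series" is a list of rows, each a list of 7 numbers: the shift along the tool's x, y, z in m, then the turn, a rotation vector about the tool's x, y, z in degrees, then the opening, from 0 (shut) to 1 (fully open). A call has 1 to 5 rows; each row shifts and turns the commanded pose from where the row before left it, along the tool's axes as they then stand; what a row does not reach is not made up. A row lasts 1/8 s, in which the tool goes at most 62.5 mm and 10.7 degrees, less where a joint would pass 70% of its speed; a pose out of reach is approached as far as the arm can. A call is refused whole if a number of a shift passes 0.0625 or a number of a turn 10.7, either way. A call with a gripper value outside its range is refused whole. The fingers move at their own pace and stop on an object; "squeeze" is the grip in N (left out, the last holds). Time passes only in rows, so rows that do not move let the fingers close. It gives the time, the measured TCP pose, the force and the opening at its end, in the units of the state.
- robot.get_obs(): the state, without advancing time (a new reading comes with each control period).
- robot.camera(name): name is "side" or "top" or "wrist"; returns (picture, depth): 384x512x3 uint8, blue, green, red; 384x512 float32, m along the optical axis (not along the pixel's ray), 0 where there is no reading.
- robot.camera_model(name): a dict with "fx", "fy", "cx", "cy" (pixels), "R" (3x3) and "t" (3): a world point X has camera coordinates R X + t. Camera axes: x right, y down, z forward; pixel columns grow to the right and rows downward; lengths in m; the calibration is good to about 2 mm. A picture is of the moment at which its call begins: read the wrist's pose just before it. camera_model takes no time and is no camera call; for the wrist camera it gives the pose at the moment of the call.
- robot.hand_in(): hands the job in, once; it reports no verdict.
The state is a dict: "time": time; "q": joint angles; "joint_velocities": joint speeds; "joint_torque": joint torques, N m; "position": TCP position; "tool_rot": TCP orientation; "ft_force": force on the tool from outside, world axes, zero at the start; "moment": the same for the moment, N m; "grip_width": finger opening in m.
Only numpy, scipy, OpenCV 4.12 (cv2) and the standard library are available. Lean on these libraries where they do the work, as an engineer would, in place of code of your own. Each camera call takes 0.05 s, during which the arm holds its last target. There are 200 camera calls.

## Working session

There is one attempt and no reset: what is moved stays moved. The work goes in short steps, Python scripts to look and compute and a tool call to move; the robot and the scene stay as the last step left them, time stands still between calls to the robot, and variables do not carry over. Pictures are saved under pics/ and viewed, about 8 in all and at most 12, crops included, and the job is handed in when it is done.

Besides the shell and the picture viewer there is one more tool, called after ">>>" by a JSON object that holds its "name" and its "arguments". drive_tool: Moves the arm, as the interface text tells. Its arguments: {"type":"object","properties":{"series":{"type":"array"},"squeeze":{"type":"number"}},"required":["series"]}

```bash
mkdir -p pics
python3 - <<'E'
from rig import robot
import cv2,numpy as np
o=robot.get_obs();print({k:np.round(v,3).tolist() for k,v in o.items()})
ims=[]
for n in("top","side"):
    p,d=robot.camera(n);np.savez(f"pics/{n}0.npz",p=p,d=d);cv2.imwrite(f"pics/{n}0.png",p)
    m=robot.camera_model(n);print(n,{k:np.round(v,3).tolist() for k,v in m.items()})
E
```

```text
{'time': 0.0, 'q': [1.087, 0.528, 1.434, 0.0, 1.181, -0.179], 'joint_velocities': [-0.0, 0.001, -0.001, 0.0, 0.0, -0.0], 'joint_torque': [-0.003, -44.005, -17.659, 0.063, 0.058, -0.0], 'position': [0.188, 0.595, 0.222], 'tool_rot': [0.152, 0.988, -0.001, -0.0], 'ft_force': [-0.426, 0.076, 0.036], 'moment': [0.072, -0.01, -0.013], 'grip_width': 0.088}
top {'fx': 354.393, 'fy': 354.393, 'cx': 255.463, 'cy': 185.336, 'R': [[0.008, -1.0, 0.002], [-0.989, -0.008, -0.151], [0.151, -0.001, -0.989]], 't': [-0.012, 0.587, 0.92]}
side {'fx': 492.75, 'fy': 492.75, 'cx': 250.328, 'cy': 190.037, 'R': [[0.673, -0.74, -0.003], [-0.51, -0.462, -0.725], [0.535, 0.489, -0.688]], 't': [-0.392, 0.338, 1.318]}
```

View pics/top0.png

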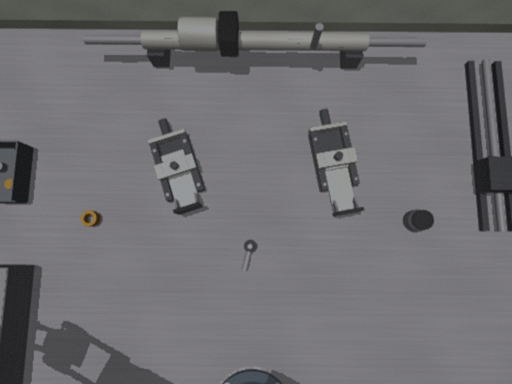

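View pics/side0.png

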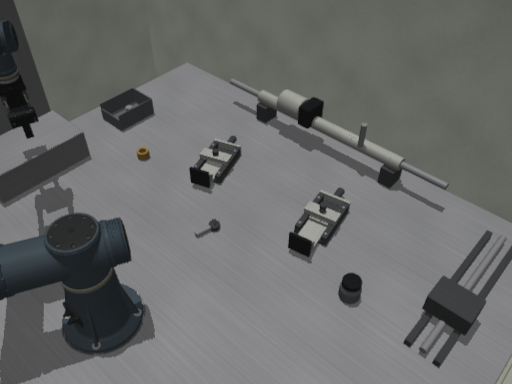

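Top view: the right unit has its plate at (347,211) and pin at (338,156), about 56 px apart. The left unit's are at (187,209) and (174,166), about 45 px apart. So the right unit is the one that's out. The jar is at (420,220) and the joint end at (249,250).

```bash
cat > h.py <<'E'
import numpy as np,cv2
from rig import robot
def world(n,d,m):
    v,u=np.mgrid[:384,:512]
    c=np.stack([(u-m['cx'])/m['fx']*d,(v-m['cy'])/m['fy']*d,d],-1)
    return (c-np.array(m['t']))@np.array(m['R'])
def ray(m,u,v,z):
    R=np.array(m['R']);o=-R.T@np.array(m['t']);r=R.T@np.array([(u-m['cx'])/m['fx'],(v-m['cy'])/m['fy'],1])
    return o+r*(z-o[2])/r[2]
E
python3 - <<'E'
from h import *
np.set_printoptions(precision=4,suppress=True)
T=np.load('pics/top0.npz');S=np.load('pics/side0.npz')
mt=robot.camera_model('top');ms=robot.camera_model('side')
W=world('top',T['d'],mt);g=T['p'].max(2)
for nm,(u0,u1,v0,v1) in dict(right=(300,375,100,225),left=(140,215,110,220)).items():
    w=W[v0:v1,u0:u1];h=w[...,2]
    k=(h>.065)&(h<.1)
    n,l,st,ce=cv2.connectedComponentsWithStats(k.astype(np.uint8))
    for i in range(1,n):
        if st[i,4]>3:
            P=w[l==i];r=cv2.minAreaRect((P[:,:2]*1000).astype(np.float32));print(nm,st[i],P.mean(0),'zmax',P[:,2].max(),r)
WS=world('side',S['d'],ms)
for nm,(u0,u1,v0,v1) in dict(right=(280,320,225,260),left=(180,215,160,190)).items():
    w=WS[v0:v1,u0:u1];dk=S['p'][v0:v1,u0:u1].max(2)<40
    k=dk&(w[...,2]>.02)&(w[...,2]<.075);P=w[k]
    c=P.mean(0);_,s,V=np.linalg.svd(P-c);n=V[2]*np.sign(V[2][0])
    print(nm,len(P),c,'normal',n,'sv',s/len(P)**.5,'yaw',np.arctan2(n[1],n[0]))
def big(p,u0,u1,v0,v1): return cv2.resize(p[v0:v1,u0:u1],(400,520),interpolation=cv2.INTER_CUBIC)
cv2.imwrite('pics/crop.png',cv2.convertScaleAbs(np.hstack([big(T['p'],295,395,100,230),big(S['p'],280,360,175,279)]),alpha=1.6))
E
```

```text
right [34 51  9  9 60] [ 0.6642 -0.2259  0.0819] zmax 0.08791473388206236 ((665.2422485351562, -226.2368621826172), (18.97804832458496, 20.323740005493164), 86.4974594116211)
right [ 37 107  27   8 108] [ 0.5176 -0.2533  0.0784] zmax 0.08261898624946691 ((517.979248046875, -254.45834350585938), (10.012964248657227, 69.47779846191406), 10.39976978302002)
left [29 51  9  9 54] [0.6366 0.2127 0.0724] zmax 0.07715386979707109 ((636.8639526367188, 212.81607055664062), (20.191226959228516, 20.632564544677734), 46.084083557128906)
left [ 33  92  27  12 120] [0.5224 0.1742 0.0778] zmax 0.08230399398116683 ((523.4335327148438, 174.27780151367188), (10.715066909790039, 69.27516174316406), 19.49092674255371)
right 293 [ 0.5165 -0.2533  0.0468] normal [ 0.7919 -0.2038  0.5756] sv [0.0253 0.0162 0.0136] yaw -0.2519112546588962
left 244 [0.5242 0.1758 0.047 ] normal [ 0.5207 -0.072   0.8507] sv [0.0274 0.0176 0.0146] yaw -0.13733543939816698
```

View pics/crop.png

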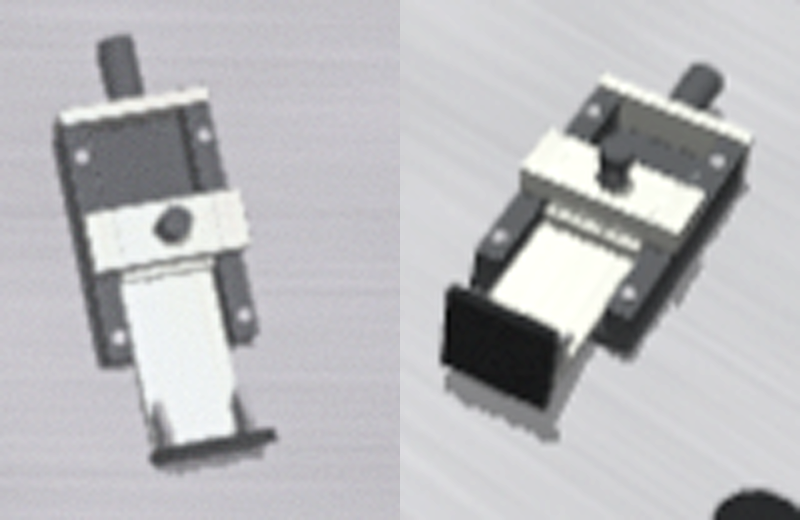

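Measured: push face at about (0.513, -0.255), yaw about 0.187 rad. The plate centre to pin distance is 150 mm on the right unit, as it should be when out, and about 119 mm on the left, which is latched. Heights check at 80 and 84 mm. I'll push with shut fingers pointing down, jaw axis along the plate width. Now I turn the tool and travel.

>>> {"name": "drive_tool", "arguments": {"series": [[0,0,0,0,0,-9.4,0],[0,0,0,0,0,-9.4,0],[0,0,0,0,0,-9.4,0],[-0.023,-0.055,0,0,0,0,0],[-0.023,-0.055,0,0,0,0,0]], "squeeze": 5}}

```text
time: 0.72
position: [0.2539, 0.4954, 0.2219]
tool_rot: [-0.094, 0.996, -0.0, -0.0]
ft_force: [1.2, -0.1, 0.7]
grip_width: 0.045
```

>>> {"name": "drive_tool", "arguments": {"series": [[-0.023,-0.055,0,0,0,0,0],[-0.023,-0.055,0,0,0,0,0],[-0.023,-0.055,0,0,0,0,0],[-0.023,-0.055,0,0,0,0,0],[-0.023,-0.055,0,0,0,0,0]]}}

```text
time: 1.35
position: [0.4184, 0.2458, 0.2224]
tool_rot: [-0.093, 0.996, 0.0, -0.0]
ft_force: [0.5, 0.8, 0.1]
grip_width: 0.0016
```

>>> {"name": "drive_tool", "arguments": {"series": [[0.0055,-0.056,0,0,0,0,0],[0.0055,-0.056,0,0,0,0,0],[0.0055,-0.056,0,0,0,0,0],[0.0055,-0.056,0,0,0,0,0],[0.0055,-0.056,0,0,0,0,0]]}}

```text
time: 1.98
position: [0.4424, -0.0345, 0.2225]
tool_rot: [-0.093, 0.996, 0.0, 0.0]
ft_force: [-0.2, -0.7, -0.3]
grip_width: 0.0003
```

>>> {"name": "drive_tool", "arguments": {"series": [[0.0055,-0.056,0,0,0,0,0],[0.0055,-0.056,0,0,0,0,0],[0.0055,-0.056,0,0,0,0,0],[0.0055,-0.05,0,0,0,0,0],[0,0,0,0,0,0,0]]}}

```text
time: 2.6
position: [0.4618, -0.255, 0.2223]
tool_rot: [-0.091, 0.996, -0.001, 0.001]
ft_force: [-0.4, -0.1, 0.5]
grip_width: 0.0004
```

Run:
```python
from h import *
o=robot.get_obs();print(o['time'],np.round(o['position'],4),np.round(o['tool_rot'],4),o['grip_width'],o['q'],o['ft_force'])
d=np.array([np.cos(.187),np.sin(.187)]);e=np.array([-d[1],d[0]])
r=np.array([.513,-.2554])-np.array(o['position'])[:2];print('along',r@d,'lateral',r@e)
p,_=robot.camera('wrist');cv2.imwrite('pics/w1.png',cv2.convertScaleAbs(p,alpha=1.5))
```

```text
2.6 [ 0.4618 -0.255   0.2223] [-9.080e-02  9.959e-01 -9.000e-04  5.000e-04] 0.00035825600563178816 [-7.16250126e-01  3.96433077e-01  1.67756395e+00 -5.64640195e-04
  1.06556774e+00 -2.46865020e+00] [-0.37938063 -0.13512413  0.52295575]
along 0.050216071601621635 lateral -0.009872259662095864
```

View pics/w1.png

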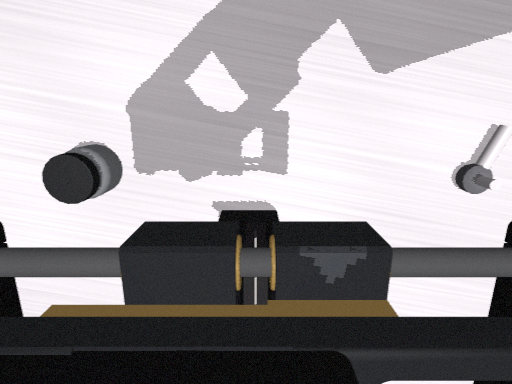

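The wrist camera faces back towards the robot. It shows the jar at (80,178), the joint end at (475,178), and clear table below the fingers. I'm 50 mm short of the face and 10 mm off sideways, so I correct that and go down.

>>> {"name": "drive_tool", "arguments": {"series": [[0,-0.01,0.04,0,0,0,0],[0,0,0.044,0,0,0,0],[0,0,0.044,0,0,0,0],[0,0,0.044,0,0,0,0],[0,0,0,0,0,0,0]]}}

```text
time: 3.28
position: [0.4607, -0.2573, 0.0479]
tool_rot: [-0.094, 0.996, 0.003, -0.003]
ft_force: [0.8, 0.9, 0.1]
grip_width: 0.0005
```

Run:
```python
from h import *
o=robot.get_obs();print(o['time'],np.round(o['position'],4),np.round(o['tool_rot'],4),o['ft_force'])
d=np.array([np.cos(.187),np.sin(.187)]);e=np.array([-d[1],d[0]])
r=np.array([.513,-.2554])-np.array(o['position'])[:2];print('along',r@d,'lateral',r@e)
p,_=robot.camera('side');cv2.imwrite('pics/s1.png',cv2.convertScaleAbs(cv2.resize(p[160:290,240:400],None,fx=4,fy=4),alpha=1.6))
```

```text
3.275 [ 0.4607 -0.2573  0.0479] [-0.0937  0.9956  0.0035 -0.0032] [0.76943173 0.86576467 0.09203886]
along 0.051729610372305 lateral -0.007846887748716521
```

View pics/s1.png

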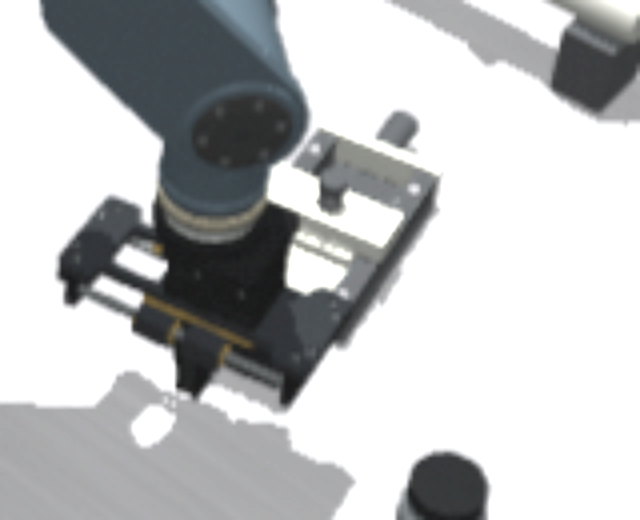

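The fingers are down in front of the plate with the body clear above it. I approach slowly to feel for contact.

>>> {"name": "drive_tool", "arguments": {"series": [[-0.015,-0.006,0,0,0,0,0],[-0.015,0,0,0,0,0,0],[-0.006,0,0,0,0,0,0],[-0.003,0,0,0,0,0,0],[0,0,0,0,0,0,0]]}}

```text
time: 3.95
position: [0.5025, -0.2593, 0.0508]
tool_rot: [-0.093, 0.996, 0.0, -0.0]
ft_force: [-0.3, 0.4, -0.8]
grip_width: 0.0004
```

>>> {"name": "drive_tool", "arguments": {"series": [[-0.003,0,0,0,0,0,0],[-0.003,0,0,0,0,0,0],[0,0,0,0,0,0,0]]}}

```text
time: 4.32
position: [0.5065, -0.2583, 0.0505]
tool_rot: [-0.093, 0.996, 0.001, -0.002]
ft_force: [-4.6, -2.1, 4.2]
grip_width: 0.0006
```

Contact: about 5 N at TCP x 0.5065, and the face was predicted about 7–9 mm ahead. I push on in gentle steps.

>>> {"name": "drive_tool", "arguments": {"series": [[-0.006,0,0,0,0,0,0],[-0.006,0,0,0,0,0,0],[-0.006,0,0,0,0,0,0],[-0.005,0,0,0,0,0,0],[0,0,0,0,0,0,0]]}}

```text
time: 4.95
position: [0.5284, -0.2542, 0.0504]
tool_rot: [-0.093, 0.996, 0.001, -0.003]
ft_force: [-7.1, -2.2, 4.5]
grip_width: 0.0006
```

>>> {"name": "drive_tool", "arguments": {"series": [[-0.005,0,0,0,0,0,0],[-0.005,0,0,0,0,0,0],[-0.002,0,0,0,0,0,0],[0,0,0,0,0,0,0]]}}

```text
time: 5.45
position: [0.5398, -0.252, 0.0504]
tool_rot: [-0.093, 0.996, 0.001, -0.003]
ft_force: [-6.9, -2.5, 4.6]
grip_width: 0.0006
```

Run:
```python
from h import *
o=robot.get_obs();print(o['time'],np.round(o['position'],4),o['ft_force'])
d=np.array([np.cos(.187),np.sin(.187)])
print('moved since contact',(np.array(o['position'])[:2]-[.5065,-.2583])@d)
for n in('side','top'):
    p,D=robot.camera(n);W=world(n,D,robot.camera_model(n))
    r=np.linalg.norm(W[...,:2]-[.6652,-.2262],axis=-1)<.014;k=r&(W[...,2]>.062)&(W[...,2]<.1)
    z=W[k][:,2];print(n,k.sum(),'pin top z',np.percentile(z,[50,90,98]) if len(z) else None)
    if n=='side': cv2.imwrite('pics/s2.png',cv2.convertScaleAbs(cv2.resize(p[160:290,240:400],None,fx=4,fy=4),alpha=1.3))
    else:
        k=(W[...,2]>.062)&(W[...,2]<.095)&(abs(W[...,0]-.54)<.07)&(abs(W[...,1]+.25)<.05);print(k.sum())
```

```text
5.45 [ 0.5398 -0.252   0.0504] [-6.93402705 -2.52816017  4.57558337]
moved since contact 0.033899911889806775
side 0 pin top z None
top 57 pin top z [0.07256517 0.07490891 0.07635525]
0
```

View pics/s2.png

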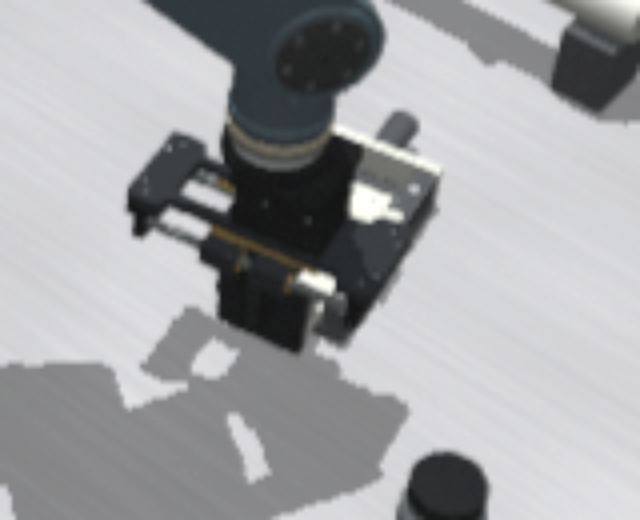

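In the top view the pin top now reads 0.0725 m (82 mm before; the latched unit reads 72.4), so it has dropped. Travel is about 35 mm, well short of the end stop. I back off gently, then lift.

>>> {"name": "drive_tool", "arguments": {"series": [[0.004,0,0,0,0,0,0],[0.006,0,0,0,0,0,0],[0.012,0,0,0,0,0,0],[0.02,0,0,0,0,0,0],[0.02,0,0,0,0,0,0]]}}

```text
time: 6.18
position: [0.4813, -0.2635, 0.0504]
tool_rot: [-0.093, 0.996, 0.0, 0.0]
ft_force: [0.7, 0.2, -0.5]
grip_width: 0.0008
```

>>> {"name": "drive_tool", "arguments": {"series": [[0,0,-0.04,0,0,0,0],[0,0,-0.05,0,0,0,0],[0,0.05,-0.05,0,0,0,0],[0,0.06,-0.01,0,0,0,0],[0,0.06,0,0,0,0,0]]}}

```text
time: 6.8
position: [0.4518, -0.1011, 0.196]
tool_rot: [-0.092, 0.996, -0.001, 0.002]
ft_force: [1.5, 0.5, 0.0]
grip_width: 0.0011
```

>>> {"name": "drive_tool", "arguments": {"series": [[0,0.06,0,0,0,0,0],[0,0.03,0,0,0,0,0],[0,0,0,0,0,0,0],[0,0,0,0,0,0,0]]}}

```text
time: 7.3
position: [0.4355, -0.0143, 0.1949]
tool_rot: [-0.093, 0.996, -0.0, 0.001]
ft_force: [-0.1, -0.4, -0.7]
grip_width: 0.0005
```

Run:
```python
from h import *
o=robot.get_obs();print(o['time'],np.round(o['position'],4),o['ft_force'])
p,D=robot.camera('top');W=world('top',D,robot.camera_model('top'))
for nm,(u0,u1,v0,v1) in dict(right=(300,375,100,225),left=(140,215,110,220)).items():
    w=W[v0:v1,u0:u1];k=(w[...,2]>.065)&(w[...,2]<.1)
    n,l,st,ce=cv2.connectedComponentsWithStats(k.astype(np.uint8));c=[]
    for i in range(1,n):
        if st[i,4]>20:
            P=w[l==i];r=cv2.minAreaRect((P[:,:2]*1000).astype(np.float32));c.append(np.array(r[0]));print(nm,st[i,4],r[0],P[:,2].mean())
    if len(c)==2: print('dist',np.linalg.norm(c[0]-c[1]))
cv2.imwrite('pics/t2.png',p)
```

```text
7.3 [ 0.4355 -0.0143  0.1949] [-0.08848212 -0.40439231 -0.68171182]
right 54 (665.2830200195312, -225.85316467285156) 0.07272512301687084
right 112 (547.2797241210938, -249.0758819580078) 0.0778019656027211
dist 120.2666721955858
left 56 (636.7640991210938, 213.13442993164062) 0.07224943880653914
left 122 (523.1483764648438, 174.3902587890625) 0.07771315978946396
dist 120.04017340968524
```

View pics/t2.png

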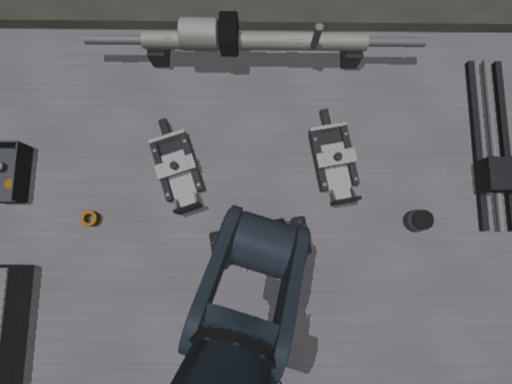

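The top view shows the right unit latched: its plate is now at (345,200). Plate-to-pin distance is 120 mm on both units. The jar at (420,220) and bushing at (90,218) haven't moved, and the arm is clear, so I'm handing in.

```bash
python3 -c "
from rig import robot
print(robot.hand_in())"
```

```text
the job is handed in; nothing more can be done
None
```

The right-hand slide, the one that was out, is now latched at its mid stop, and I've handed the job in. I pushed its plate in about 35 mm with shut fingertips. The contact force was about 9 N at most in the readings, and I stopped well short of the 52 mm end stop. Once the pin had dropped, I backed off and lifted clear, finishing at about 7.3 s.

**Last checks (top camera):**
- **Pin:** the head reads 72.7 mm high, down from 82 mm. The pin on the unit that was already latched reads 72.2 mm.
- **Slide:** plate-to-pin distance is 120.3 mm, against 120.0 mm on the latched unit, so it sprang back and held.
- **Other parts:** the other unit's plate and pin are within about 0.5 mm of where they started. The jar and bushing are where they were.
- **Not seen at the end:** the arm hid the joint end in the last picture. The fingers passed well above it and never came near it at low height.
- **One failed check:** during the push the arm blocked the side camera's view of the pin, so the pin drop was confirmed from the top camera alone.

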